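Steady the glaze scale

TASK

The glaze scale rocks because one of its levelling feet, the one at the corner nearest the robot on the robot's left, hangs just clear of the bench. With the pan still empty, turn that foot's knob, under the end of the frame arm, clockwise as seen from above until the foot bears firmly on the bench and carries its fair share of the load, so that the scale stands on all four feet; do not force it, and do not screw it so far that the scale rocks the other way. Then stand the large test weight gently upright in the middle of the pan for the check weighing, without pushing the scale out of place or disturbing the other things.

Things in the scene. Friction and masses are not known exactly. Their poses are not given: they have to be found in the camera images.
- scale: Bench scale, about 6 kg, loose on the bench. Origin: its centre, at bench level; x points to the console side (away from the robot), y left, z up. Grey X-shaped frame of bars 22 mm wide, 50 to 62 mm above the bench, with four round ends at (+-120, +-120) mm, each on a levelling foot. Steel pan over the centre, white console box (top at 70 mm) at x 120 to 180 mm.
- pan (a point): Centre of the flat top of the pan, 79 mm above the bench; the pan is 180 mm across.
- knob: Slack levelling foot at (-120, +120) mm of the scale: black ribbed knob, 60 mm across, 20 mm thick, hung under the arm end, 56 mm rubber foot below. Origin: centre of the knob on its vertical screw axis, about 34 mm up. Knob, screw and rubber move as one, 1.25 mm down per radian clockwise from above, and stay where left. Rubber wear is unknown: it hangs 0.6 to 3.7 mm clear; find the touch by feel.
- foot_near_right: The other foot on the robot's side, at (-120, -120) mm of the scale: looks the same, but its lock ring is done up and it does not turn. Origin 34 mm up. At the start it carries the near side alone, about 21 N; half of that on it and half on the slack foot is right. That comes about 0.7 rad of turning after the slack foot first touches; after about 1.4 rad this foot lifts.
- foot_far_left: Locked foot at (+120, +120) mm of the scale. Origin 34 mm above the bench.
- foot_far_right: Locked foot at (+120, -120) mm of the scale. Origin 34 mm above the bench.
- weight_500: The large test weight: brass cylinder, 38 mm across and 48 mm high, with a small knob head up to 66 mm; 500 g. Origin: centre of its underside, z up. It stands on the bench in a row with two smaller ones, in any order.
- weight_200: Bystander: the middle test weight, same shape, 28 mm across, 49 mm high over all. Origin: centre of its underside.
- weight_100: Bystander: the small test weight, 22 mm across, 39 mm high over all. Origin: centre of its underside.
- bisque_cup: Bystander: unglazed reddish beaker standing on its rim, 76 mm across at the bottom and 85 mm high. Origin: centre of its underside.
- oxide_jar: Bystander: white jar with black cap, 68 mm across, 100 mm high. Origin: centre of its underside.
- table: The wooden bench; its top is at height 0. The knob turns freely with about 0.06 N m; once its rubber rubs on the bench the moment on the fingers rises with the load, to about 0.17 N m at an even share and 0.3 N m when the other near foot lifts (a fifth more or less with the friction of the day). Pressing down on the knob adds to the load while it lasts.
- frame_end (a point): Top centre of the arm end above the knob, 62 mm above the bench (a bush of 18 mm diameter stands 6 mm higher). The knob's top is 6 mm below the arm. The arm runs from here to the scale's centre only, so two fingers can come down one on each side of it, pinch the knob's rim and swing about 0.65 rad either way from square to the arm before they meet it.

How it is judged:
By the outcome, as a careful person would: the job done as asked, in the order asked, and still so for the second after the job is handed in, with the robot touching nothing.
It also fails if it takes over 72 s, if anything falls off the work surface, if the arm or the gripper's body presses on something with over 40 N, if the wrist force passes 120 N, or if a joint passes its speed limit or range.

ROBOT

A 6-joint arm with a two-finger parallel gripper is mounted at the origin on the work surface. World frame = base frame: x ahead of the robot, y to its left, z up, the work surface at z = 0. Lengths are in mm, angles in degrees, forces in N, time in s.
With the tool pointing down it reaches from about 300 to 850 mm from the base axis. Payload 4.2 kg.
Tool frame: the origin (TCP) lies between the finger pads; the fingertips stand 25 mm ahead of it and the grasp point (between the pads) lies 6 mm ahead of it; x points along the fingers, y is the direction in which the jaws open and shut, and the axes are right-handed (so a half turn about x gives the same grasp; the last joint's range is limited). The gripper opens to 91 mm and grips with 3 to 60 N. Pads are 32 mm wide; open, the fingers measure 118 mm over their backs; the gripper's body (76 mm by 178 mm) begins 60 mm behind the grasp point.
Start: joints at [69.099, 18.312, 89.639, -0, 72.044, -1.146], TCP at [194.357, 541.171, 238.976] pointing down, gripper open.
Joint ranges: [-177.97, 177.97], [-48.28, 115.42], [12.27, 149.76], [-77.06, 257.06], [2.81, 150.46], [-146.56, 146.56]. Speed limits (degrees/s): [147.25, 147.25, 180, 180, 180, 180].

INTERFACE

Orientations are given as [roll, pitch, yaw] about the fixed x, y, z axes, in that order (R = Rz(yaw) Ry(pitch) Rx(roll)).
In Python, from workcell import env gives the robot as it stands.
- The arm moves only by the tool jog_arm, never from a script. Its argument "plan" is one flat list of numbers, 4 for each row, row after row: the shift along the tool's x, y, z in cm, then the turn about the tool's x in units of 6 degrees (1.0 is 6 degrees). In form: [tx, ty, tz, turn, tx, ty, tz, turn, ...]. A call has 1 to 12 rows; each row shifts and turns the commanded pose from where the row before left it, along the tool's axes as they then stand; what a row does not reach is not made up. A row lasts 1/12 s, in which the tool goes at most 41.7 mm and 7.16 degrees, less where a joint would pass 70% of its speed; a pose out of reach is approached as far as the arm can. A call with a gripper value outside its range is refused whole. "claw" is the finger opening in cm, from 0 to 9.12, set as the call begins (left out, the last holds). The fingers move at their own pace and stop on an object; "newtons" is the grip in N (left out, the last holds). Time passes only in rows, so rows that do not move let the fingers close. It gives the time, the measured TCP pose, the force and the opening at its end, in the units of the state.
- env.state(): the state, without advancing time (a new reading comes with each control period).
- env.grab_frame(name): name is "scene" or "side" or "wrist"; returns the picture (480x640x3 uint8, red, green, blue); there is no depth.
- env.calibration(name): a dict with "vertical_fov" (degrees; the focal length in pixels is half the picture's height over the tangent of half this angle, whatever the lens; pixels are square), "cx", "cy" (the principal point, pixels), "origin" and "orientation" of the camera in the world; the wrist camera has in their place "T_tool_cam" (4x4, takes a point from camera to tool coordinates, whose origin is the TCP and whose axes are the tool frame's). Camera axes: x right, y down, z forward; pixel columns grow to the right and rows downward; lengths in mm; the calibration is good to about 2 mm. A picture is of the moment at which its call begins: read the wrist's pose just before it. calibration takes no time and is no camera call.
- env.job_done(): hands the job in, once; it reports no verdict.
The state is a dict: "time_s": time; "qpos": joint angles; "qvel": joint speeds; "effort": joint torques, N m; "ee_pos": TCP position; "ee_rot": TCP orientation; "force": force on the tool from outside, world axes, zero at the start; "torque": the same for the moment, N m; "gripper_width": finger opening in mm.
Only numpy, scipy, OpenCV 4.12 (cv2) and the standard library are available. Lean on these libraries where they do the work, as an engineer would, in place of code of your own. Each camera call takes 0.05 s, during which the arm holds its last target.

## Working session

There is one attempt and no reset: what is moved stays moved. The work goes in short steps, Python scripts to look and compute and a tool call to move; the robot and the scene stay as the last step left them, time stands still between calls to the robot, and variables do not carry over. Pictures are saved under pics/ and viewed, and the job is handed in when it is done.

Besides the shell and the picture viewer there is one more tool, called after ">>>" by a JSON object that holds its "method" and its "body", one argument or row to a line. jog_arm: Moves the arm, as the interface text tells. Its arguments: {"type":"object","properties":{"plan":{"type":"array"},"claw":{"type":"number"},"newtons":{"type":"number"}},"required":["plan"]}

```bash
ls; mkdir -p pics; python3 - <<'E'
from workcell import env
import cv2
print(env.state())
for n in ("scene","side","wrist"):
    print(n,env.calibration(n))
for n in ("scene","side","wrist"):
    cv2.imwrite(f"pics/{n}0.png",env.grab_frame(n)[:,:,::-1])
E
```

```text
pics
{'time_s': 0.0, 'qpos': array([ 6.90989751e+01,  1.83512505e+01,  8.97057369e+01,  2.77384626e-04,
        7.20429508e+01, -1.14487073e+00]), 'qvel': array([-0.00306171, -0.03152377,  0.04311555,  0.03039555,  0.01593624,
       -0.02246882]), 'effort': array([-9.52630580e-04, -4.12462556e+01, -2.31972277e+01,  7.27437995e-02,
        4.57263901e-02, -1.17679328e-04]), 'ee_pos': array([194.1868914 , 540.73695266, 238.12868448]), 'ee_rot': array([ -91.29606598,   89.90006139, -111.05230586]), 'force': array([-0.17211176,  0.17565306, -1.03098432]), 'torque': array([-0.02178839, -0.03294473,  0.03236417]), 'gripper_width': 91.21165370465376}
scene {'vertical_fov': 55.68413329057315, 'cx': 324.83862680852997, 'cy': 244.4433087670156, 'origin': array([1238.74366662,  -80.14521296, 1021.33394877]), 'orientation': array([-145.50583914,   -0.49153843,   81.41208793])}
side {'vertical_fov': 52.06761784928497, 'cx': 320.6542087940974, 'cy': 249.1070336322513, 'origin': array([ 460.14354035, -830.10192131,  563.85969514]), 'orientation': array([-119.59459475,   -0.59403531,   -9.28277428])}
wrist {'vertical_fov': 64.45489666560029, 'cx': 321.4924859756151, 'cy': 240.48930621140312, 'T_tool_cam': array([[-9.42123564e-04, -2.82888543e-01,  9.59152326e-01,
        -1.45841577e+02],
       [ 9.99999163e-01, -1.11686123e-03,  6.52842632e-04,
        -6.09954572e-01],
       [ 8.86558343e-04,  9.59152138e-01,  2.82889359e-01,
        -7.99156281e+01],
       [ 0.00000000e+00,  0.00000000e+00,  0.00000000e+00,
         1.00000000e+00]])}
```

View pics/scene0.png

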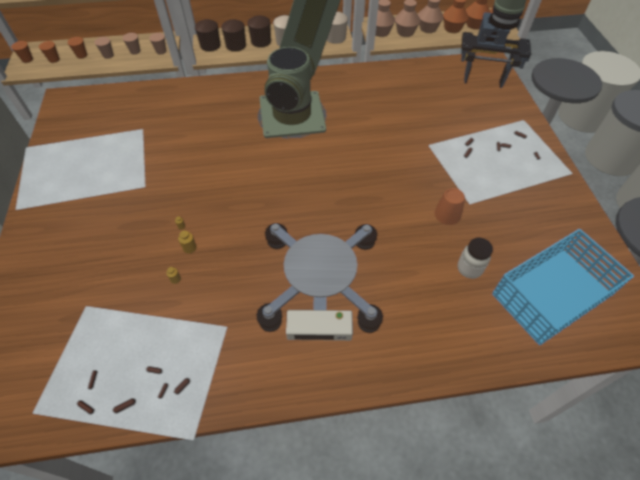

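View pics/side0.png

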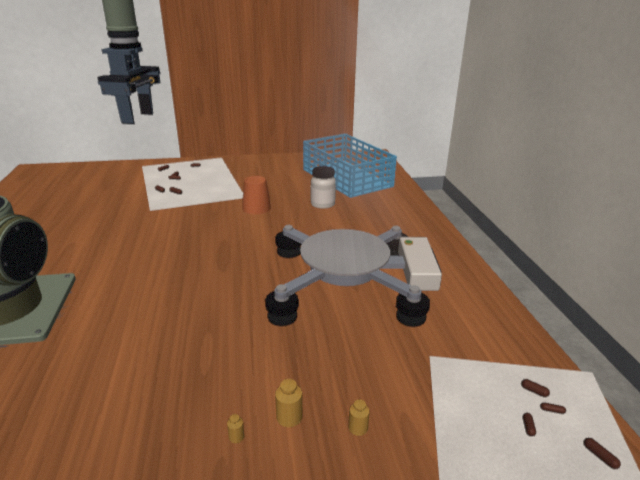

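View pics/wrist0.png

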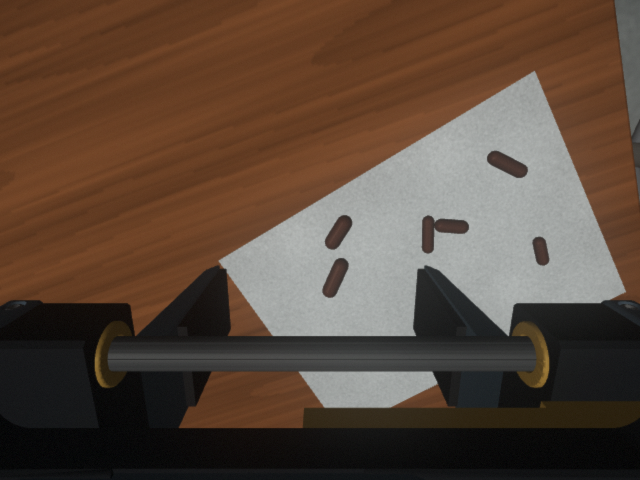

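```bash
cat > h.py <<'E'
import numpy as np, cv2
from scipy.spatial.transform import Rotation as R
from workcell import env
def cam(n,st=None):
    c=env.calibration(n); f=240/np.tan(np.radians(c["vertical_fov"]/2))
    if n=="wrist":
        Rt=R.from_euler("xyz",st["ee_rot"],degrees=True).as_matrix(); T=c["T_tool_cam"]
        return f,c["cx"],c["cy"],np.array(st["ee_pos"])+Rt@T[:3,3],Rt@T[:3,:3]
    return f,c["cx"],c["cy"],np.array(c["origin"]),R.from_euler("xyz",c["orientation"],degrees=True).as_matrix()
def ray(C,u,v):
    f,cx,cy,o,M=C; d=M@np.array([(u-cx)/f,(v-cy)/f,1.]); return o,d/np.linalg.norm(d)
def onz(C,u,v,z):
    o,d=ray(C,u,v); return o+d*(z-o[2])/d[2]
def proj(C,p):
    f,cx,cy,o,M=C; q=M.T@(np.asarray(p,float)-o); return np.array([cx+f*q[0]/q[2],cy+f*q[1]/q[2]])
def tri(rs):
    A=np.zeros((3,3));b=np.zeros(3)
    for o,d in rs:
        P=np.eye(3)-np.outer(d,d);A+=P;b+=P@o
    p=np.linalg.solve(A,b); return p,[np.linalg.norm((np.eye(3)-np.outer(d,d))@(p-o)) for o,d in rs]
E
python3 - <<'E'
from h import *
a=cv2.imread("pics/scene0.png");b=cv2.imread("pics/side0.png")
cv2.imwrite("pics/c1.png",cv2.resize(a[205:345,160:400],None,fx=3.3,fy=3.3,interpolation=cv2.INTER_CUBIC))
cv2.imwrite("pics/c2.png",cv2.resize(b[220:450,220:450],None,fx=2.6,fy=2.6,interpolation=cv2.INTER_CUBIC))
for n,im in(("scene",a),("side",b)):
    h=cv2.cvtColor(im,cv2.COLOR_BGR2HSV)
    print(n, "brass px",h[241,187] if n=="scene" else h[405,289],"pan",h[265,320] if n=="scene" else h[250,345], "wood",h[300,240] if n=="scene" else h[360,330])
E
```

```text
scene brass px [ 21 160 147] pan [105  15 140] wood [ 13 140 137]
side brass px [ 18 173 146] pan [ 10  16 141] wood [ 12 154 131]
```

View pics/c1.png

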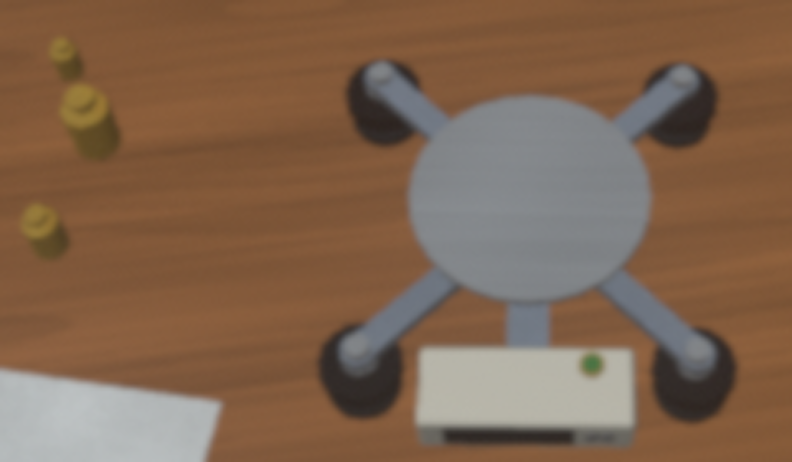

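View pics/c2.png

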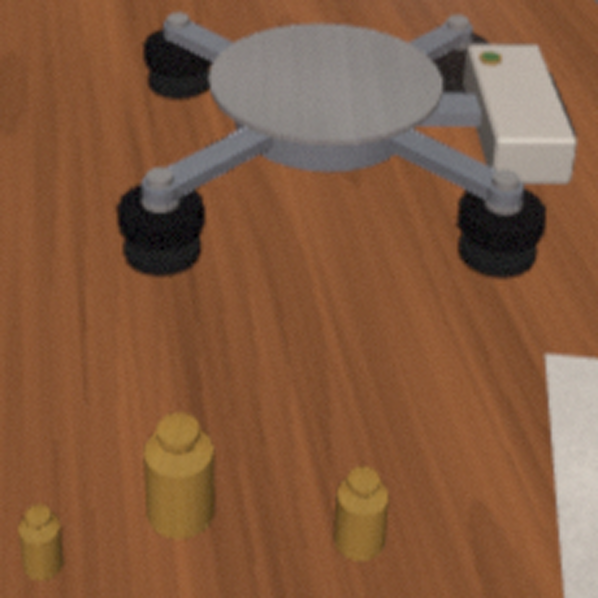

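```bash
python3 - <<'E'
from h import *
S=cam("scene");D=cam("side")
names=["NL","NR","FL","FR"]
s=np.array([(683,74),(382,70),(697,345),(360,343)])/3.3+[160,205]
d=np.array([(178,18),(161,174),(459,22),(507,178)])/2.6+[220,220]
P=[]
for n,a,b in zip(names,s,d):
    p,e=tri([ray(S,*a),ray(D,*b)]); P.append(p)
    print(n,p.round(1),np.round(e,1),onz(S,*a,68).round(1),onz(D,*b,68).round(1))
P=np.array(P); print("centre",P.mean(0).round(1)); v=(P[0]+P[2])/2-(P[1]+P[3])/2; w=(P[2]+P[3]-P[0]-P[1])/2
print(v.round(1),w.round(1),"yaw",np.degrees(np.arctan2(-v[0],v[1])),np.degrees(np.arctan2(w[1],w[0])))
for nm,n,C,(lo,hi) in(("scene","scene",S,0) if 0 else ("scene","scene",S,((85,5,110),(125,60,190))),("side","side",D,((0,0,110),(180,40,190)))):
    im=cv2.imread(f"pics/{nm}0.png"); h=cv2.cvtColor(im,cv2.COLOR_BGR2HSV)
    m=cv2.inRange(h,np.array((16,110,60)),np.array((32,255,255)))
    m=cv2.morphologyEx(m,cv2.MORPH_OPEN,np.ones((3,3)))
    k,_,st,ce=cv2.connectedComponentsWithStats(m)
    for i in range(1,k):
        if st[i,4]>40: print(nm,st[i],ce[i].round(1))
# weight tops by hand
wt={"a500":((83,90),(180,425),66),"b200":((39,211),(363,475),49),"c100":((63,43),(39,512),39)}
for k,(a,b,z) in wt.items():
    a=np.array(a)/3.3+[160,205];b=np.array(b)/2.6+[220,220]
    p,e=tri([ray(S,*a),ray(D,*b)]); print(k,p.round(1),np.round(e,1),onz(S,*a,z).round(1),onz(D,*b,z).round(1))
E
```

```text
NL [552.2 143.7  65.4] [0.4 0.4] [554.6 142.9  68. ] [551.5 139.2  68. ]
NR [515.2 -92.6  66.3] [0.1 0.1] [516.6 -92.6  68. ] [515.  -95.1  68. ]
FL [788.6 104.7  65.3] [1.2 1.2] [788.8 104.9  68. ] [787.3  98.   68. ]
FR [ 752.2 -129.7   64.9] [0.8 0.8] [ 753.  -129.1   68. ] [ 750.8 -134.9   68. ]
centre [652.1   6.5  65.5]
[ 36.8 235.4  -0.3] [236.7 -38.1  -0.7] yaw -8.874433827897962 -9.138248237337004
scene [480  50  16   4  48] [487.5  51.4]
scene [175 216  21  37 411] [184.8 236.5]
scene [166 267  14  17 180] [172.7 274.6]
side [ 275  379   27   48 1089] [288.5 403.1]
side [349 400  20  36 605] [358.4 417.7]
side [227 414  17  29 389] [235.1 428.4]
a500 [ 501.7 -327.6   64.2] [1.8 1.8] [ 501.1 -326.4   66. ] [ 502.9 -331.1   66. ]
b200 [ 596.3 -361.9   46.4] [0.2 0.2] [ 597.9 -361.1   49. ] [ 595.8 -364.4   49. ]
c100 [ 426.4 -351.6   35.7] [0.2 0.2] [ 429.3 -350.7   39. ] [ 426.4 -354.3   39. ]
```

```bash
cat >> h.py <<'E'
def pose(s=None):
    s=s or env.state(); M=R.from_euler("xyz",s["ee_rot"],degrees=True).as_matrix()
    return np.array(s["ee_pos"]),M,np.degrees(np.arctan2(M[1,1],M[0,1])),s
def goto(x,y,z,yaw=None):
    p,M,th,s=pose(); d=M.T@(np.array([x,y,z])-p)/10
    t=0 if yaw is None else -((yaw-th+180)%360-180)/6
    print("now",p.round(1),"yaw",round(th,1),"j",np.round(s["qpos"],1),"F",np.round(s["force"],1),"Tq",np.round(s["torque"],3),"w",round(s["gripper_width"],1),"t",s["time_s"])
    print("shift cm tool",d.round(3),"len",np.linalg.norm(d).round(2),"turn units",round(t,2))
E
python3 - <<'E'
from h import *
goto(553,143,150,36)
print(pose()[1].round(3))
E
```

```text
now [194.2 540.8 238.3] yaw 70.2 j [69.1 18.3 89.7 -0.  72.  -1.1] F [0.7 0.9 0.5] Tq [0.053 0.023 0.001] w 91.5 t 0.15
shift cm tool [  8.868 -25.306  47.211] len 54.29 turn units 5.71
[[-0.     0.338  0.941]
 [-0.001  0.941 -0.338]
 [-1.    -0.001  0.   ]]
```

>>> {"method": "jog_arm", "body": {
  "plan": [0.2,-0.8,1.5,0,0.4,-1.6,2.95,0,0.4,-1.6,2.95,0,0.4,-1.6,2.95,0,0.4,-1.6,2.95,0,0.4,-1.6,2.95,0,0.4,-1.6,2.95,0,0.4,-1.6,2.95,0,0.4,-1.6,2.95,0,0.4,-1.6,2.95,0,0.4,-1.6,2.95,0,0.4,-1.6,2.95,0]
}}

```text
time_s: 1.15
ee_pos: [452.4, 251.8, 192.7]
ee_rot: [-166.6, 90.0, 173.6]
force: [0.5, 0.2, -0.1]
gripper_width: 91.2
```

>>> {"method": "jog_arm", "body": {
  "plan": [0.4,-1.6,2.95,0,0.4,-1.6,2.95,0,0.4,-1.6,2.95,0,0.4,-1.6,2.95,0,0.2,-0.8,1.5,0,0,0,0,0,0,0,0,0]
}}

```text
time_s: 1.73
ee_pos: [552.5, 139.9, 174.3]
ee_rot: [-167.5, 89.9, 172.6]
force: [-0.5, 0.4, 0.4]
gripper_width: 91.1
```

```bash
python3 - <<'E'
from h import *
goto(553,143,175,70)
s=env.state(); im=env.grab_frame("wrist"); np.save("s1.npy",s,allow_pickle=True)
cv2.imwrite("pics/w1.png",im[:,:,::-1]); C=cam("wrist",s); print(proj(C,(553,143,68)))
E
```

```text
now [552.5 139.9 174.3] yaw 70.1 j [ 13.   20.6  95.9   0.   63.5 -57.1] F [-0.5  0.4  0.4] Tq [-0.006  0.042  0.015] w 91.1 t 1.7333
shift cm tool [-0.067  0.308 -0.058] len 0.32 turn units 0.02
[326.61685413 247.55493881]
```

View pics/w1.png

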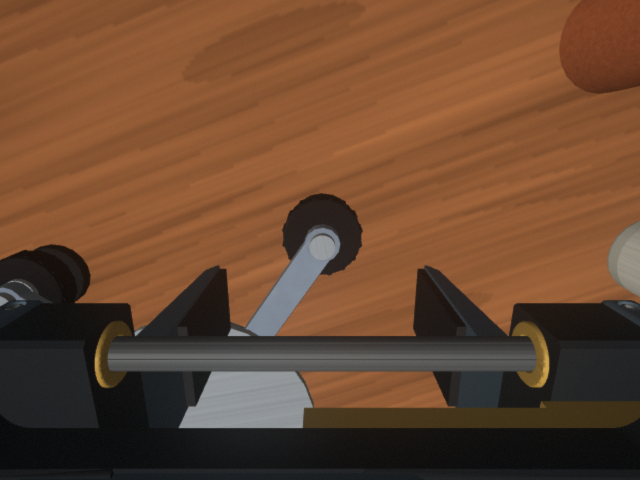

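```bash
python3 - <<'E'
from h import *
s=np.load("s1.npy",allow_pickle=True).item(); C=cam("wrist",s)
im=cv2.imread("pics/w1.png")[180:290,260:390]
cv2.imwrite("pics/w1c.png",cv2.resize(im,None,fx=5,fy=5,interpolation=cv2.INTER_CUBIC))
print(onz(C,322,246,68))
E
```

```text
[550.84454057 140.37076244  68.        ]
```

View pics/w1c.png

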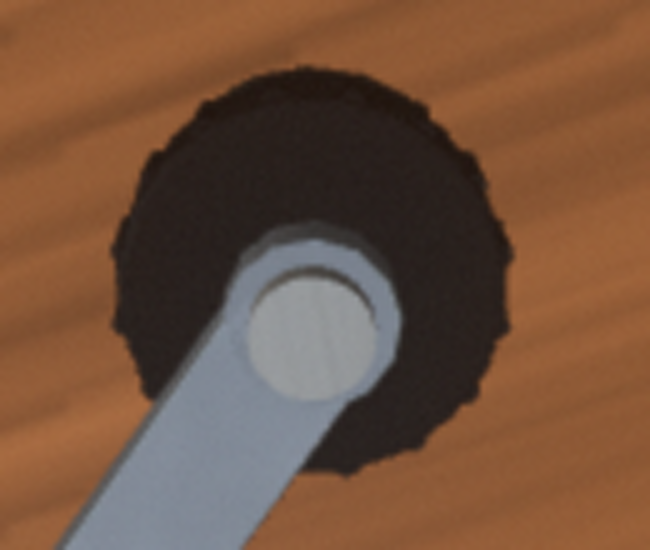

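```bash
python3 - <<'E'
from h import *
s=np.load("s1.npy",allow_pickle=True).item(); C=cam("wrist",s)
print(onz(C,322.4,248,68), [onz(C,322.4,233.8,z).round(1) for z in (34,39,44)])
# arm edge direction in world
a=onz(C,322.4,246,62)
q=onz(C,260+155/5,180+545/5,62); print("arm yaw",np.degrees(np.arctan2(*(q-a)[:2][::-1])))
goto(551.3,140.3,62,70)
E
```

```text
[552.30639384 140.13707887  68.        ] [array([551.5, 140.5,  34. ]), array([550.2, 141. ,  39. ]), array([548.9, 141.4,  44. ])]
arm yaw -54.804079219856085
now [552.  140.6 174.6] yaw 70.2 j [ 13.1  20.6  96.    0.   63.5 -57.1] F [0.8 0.3 0.1] Tq [-0.019  0.016 -0.004] w 90.9 t 1.7833
shift cm tool [11.259 -0.053 -0.041] len 11.26 turn units 0.03
```

>>> {"method": "jog_arm", "body": {
  "plan": [1,0,0,0,2,0,0,0,2,0,0,0,2,0,0,0,2,0,0,0,2,0,0,0,1,0,0,0,0.7,0,0,0,0.3,0,0,0,0,0,0,0,0,0,0,0]
}}

```text
time_s: 2.7
ee_pos: [553.0, 140.9, 45.7]
ee_rot: [37.2, 89.9, 17.5]
force: [0.5, -0.9, -1.0]
gripper_width: 91.0
```

```bash
python3 - <<'E'
from h import *
goto(551.3,140.3,44,70)
cv2.imwrite("pics/w2.png",env.grab_frame("wrist")[:,:,::-1])
cv2.imwrite("pics/s2.png",cv2.resize(env.grab_frame("side")[180:360,200:440,::-1],None,fx=3.3,fy=3.3,interpolation=cv2.INTER_CUBIC))
goto(551.3,140.3,44,70)
E
```

```text
now [553.  140.9  45.7] yaw 70.3 j [ 13.1  28.6 104.6   0.   46.8 -57.1] F [ 0.5 -0.9 -1. ] Tq [-0.053  0.037 -0.012] w 91.0 t 2.7
shift cm tool [ 0.17  -0.114 -0.143] len 0.25 turn units 0.04
now [553.2 140.8  46. ] yaw 70.2 j [ 13.1  28.6 104.6   0.   46.7 -57.1] F [-0.4  1.5  0.8] Tq [ 0.037 -0.025 -0.042] w 91.1 t 2.8
shift cm tool [ 0.196 -0.108 -0.165] len 0.28 turn units 0.04
```

View pics/w2.png

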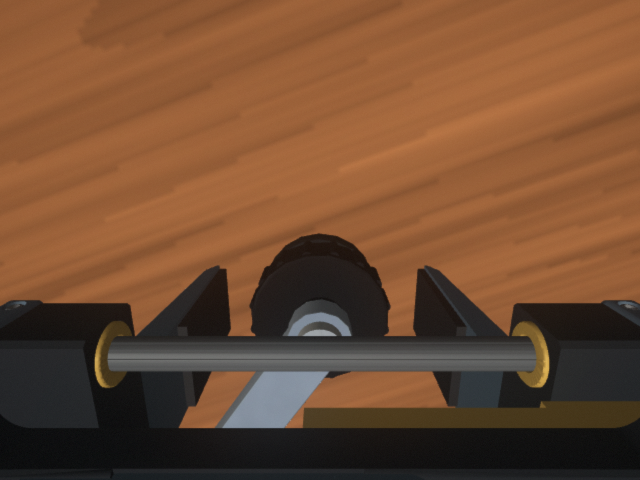

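View pics/s2.png

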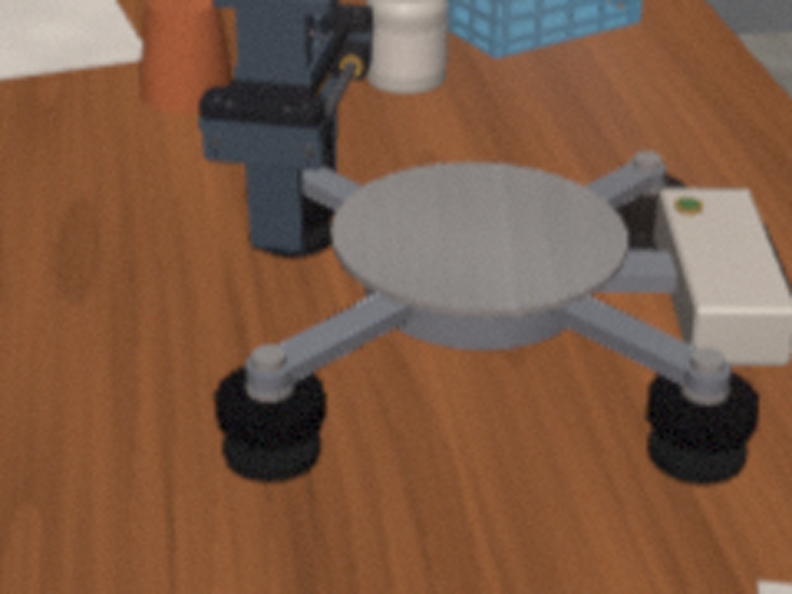

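>>> {"method": "jog_arm", "body": {
  "plan": [0.05,-0.07,-0.03,0,0.05,-0.07,-0.03,0,0,0,0,0]
}}

```text
time_s: 3.05
ee_pos: [551.4, 139.3, 44.2]
ee_rot: [45.7, 90.0, 25.9]
force: [0.6, -0.7, -0.2]
gripper_width: 91.4
```

>>> {"method": "jog_arm", "body": {
  "plan": [0,0,0,0,0,0,0,0,0,0,0,0,0,0,0,0,0,0,0,0,0,0,0,0],
  "claw": 5.4,
  "newtons": 15
}}

```text
time_s: 3.55
ee_pos: [551.9, 140.3, 44.0]
ee_rot: [77.3, 89.9, 57.5]
force: [1.0, 3.7, -0.8]
gripper_width: 59.4
```

```bash
cat >> h.py <<'E'
def avg(n=6,save=None):
    F=[];T=[];P=[];Y=[]
    for i in range(n):
        p,M,th,s=pose(); F.append(s["force"]);T.append(s["torque"]);P.append(p);Y.append(th); im=env.grab_frame("wrist")
    print("t",round(s["time_s"],2),"p",np.mean(P,0).round(2),"yaw",round(np.mean(Y),2),"F",np.mean(F,0).round(2),"T",np.mean(T,0).round(3),"sdTz",np.std([t[2] for t in T]).round(3),"w",round(s["gripper_width"],1))
    if save: cv2.imwrite(save,im[:,:,::-1])
E
python3 - <<'E'
from h import *
avg(6,"pics/w3.png")
E
```

```text
t 3.8 p [551.9  140.23  44.01] yaw 70.22 F [ 0.91  4.74 -1.2 ] T [ 0.788 -0.128  0.037] sdTz 0.019 w 59.3
```

View pics/w3.png

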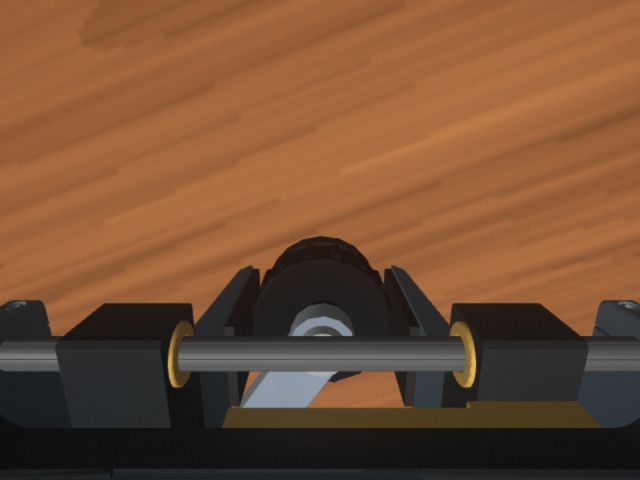

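>>> {"method": "jog_arm", "body": {
  "plan": [0.005,0.05,0,0.3,0.007,0,0,0.5,0.007,0,0,0.5,0.007,0,0,0.5,0.007,0,0,0.5,0.007,0,0,0.5]
}}

```text
time_s: 4.35
ee_pos: [551.9, 140.2, 43.6]
ee_rot: [80.1, 90.0, 43.4]
force: [2.1, 3.4, -0.5]
gripper_width: 59.9
```

```bash
python3 - <<'E'
from h import *
avg(5)
E
```

```text
t 4.55 p [551.9  140.23  43.63] yaw 53.39 F [ 1.25  3.77 -0.53] T [ 0.682 -0.15  -0.043] sdTz 0.07 w 59.7
```

```bash
sed -i 's/"sdTz",np.std(\[t\[2\] for t in T\]).round(3)/"Tz",np.round([t[2] for t in T],3)/' h.py; python3 - <<'E'
from h import *
avg(5)
E
```

```text
t 4.8 p [551.88 140.2   43.63] yaw 53.47 F [ 0.81  4.91 -1.19] T [ 0.831 -0.189 -0.036] Tz [-0.064 -0.084 -0.036 -0.003  0.008] w 59.6
```

>>> {"method": "jog_arm", "body": {
  "plan": [0.007,0,0,0.5,0.007,0,0,0.5,0.007,0,0,0.5]
}}

```text
time_s: 5.1
ee_pos: [551.9, 140.2, 43.4]
ee_rot: [85.8, 90.0, 40.1]
force: [1.3, 4.3, -0.2]
gripper_width: 59.6
```

```bash
python3 - <<'E'
from h import *
avg(6)
E
```

```text
t 5.35 p [551.88 140.18  43.43] yaw 44.39 F [ 0.94  4.88 -0.64] T [ 0.815 -0.17  -0.035] Tz [ 0.097 -0.061 -0.084 -0.003 -0.092 -0.066] w 59.8
```

>>> {"method": "jog_arm", "body": {
  "plan": [0.007,0.035,-0.035,0.5,0.007,0.035,-0.035,0.5,0.007,0,0,0.5,0.007,0,0,0.5]
}}

```text
time_s: 5.73
ee_pos: [551.9, 140.3, 43.1]
ee_rot: [-15.0, 89.9, -72.6]
force: [1.4, 1.8, 0.7]
gripper_width: 59.6
```

```bash
python3 - <<'E'
from h import *
avg(3)
E
```

```text
t 5.83 p [551.86 140.29  43.13] yaw 32.38 F [1.61 1.51 0.19] T [ 0.181 -0.212 -0.029] Tz [ 0.064 -0.048 -0.102] w 59.6
```

>>> {"method": "jog_arm", "body": {
  "plan": [0.007,0,0,0.5,0.007,0,0,0.5,0.007,0,0,0.5]
}}

```text
time_s: 6.13
ee_pos: [551.8, 140.3, 42.9]
ee_rot: [-5.4, 89.9, -72.0]
force: [1.3, 1.4, 0.6]
gripper_width: 59.4
```

```bash
python3 - <<'E'
from h import *
avg(3)
E
```

```text
t 6.23 p [551.83 140.32  42.92] yaw 23.43 F [1.91 0.83 0.21] T [-0.028 -0.267  0.011] Tz [ 0.085 -0.055  0.003] w 59.8
```

>>> {"method": "jog_arm", "body": {
  "plan": [0.007,0,0,0.5,0.007,0,0,0.5,0.007,0,0,0.5,0.003,0,0,0.2]
}}

```text
time_s: 6.62
ee_pos: [551.8, 140.3, 42.7]
ee_rot: [5.0, 89.9, -71.8]
force: [0.9, -0.3, 0.1]
gripper_width: 59.7
```

```bash
python3 - <<'E'
from h import *
avg(3)
E
```

```text
t 6.72 p [551.83 140.36  42.69] yaw 13.31 F [ 1.67 -1.33  0.4 ] T [-0.376 -0.296  0.005] Tz [ 0.086  0.002 -0.072] w 59.8
```

>>> {"method": "jog_arm", "body": {
  "plan": [0.007,0,0,0.5,0.007,0,0,0.5,0.007,0,0,0.5,0.003,0,0,0.2]
}}

```text
time_s: 7.1
ee_pos: [551.8, 140.4, 42.5]
ee_rot: [16.3, 89.9, -70.6]
force: [1.1, -3.2, 2.0]
gripper_width: 59.7
```

```bash
python3 - <<'E'
from h import *
avg(3,"pics/w4.png")
E
```

```text
t 7.2 p [551.8  140.39  42.53] yaw 3.09 F [ 1.53 -3.08  2.  ] T [-0.661 -0.23   0.051] Tz [0.076 0.072 0.005] w 59.8
```

>>> {"method": "jog_arm", "body": {
  "plan": [0,0,0,0,0,0,0,0,0,0,0,0,0,0,0,0],
  "claw": 7.6
}}

```text
time_s: 7.58
ee_pos: [551.1, 141.2, 42.1]
ee_rot: [-108.4, 89.9, 164.6]
force: [-0.4, -0.9, 0.0]
gripper_width: 75.7
```

```bash
python3 - <<'E'
from h import *
avg(6,"pics/w5.png")
E
```

```text
t 7.83 p [551.38 141.09  42.19] yaw 3.06 F [-0.06 -0.29  0.02] T [-0.088  0.056  0.022] Tz [-0.024  0.008  0.069  0.072  0.053 -0.044] w 76.2
```

>>> {"method": "jog_arm", "body": {
  "plan": [-0.05,0,0,-1,-0.05,0,0,-1,-0.05,0,0,-1,0,0,0,-1,0,0,0,-1,0,0,0,-1,0,0,0,-1,0,0,0,-1,0,0,0,-1,0,0,0,-1,0,0,0,-1,0,0,0,0]
}}

```text
time_s: 8.88
ee_pos: [551.7, 140.9, 43.9]
ee_rot: [119.1, 90.0, 98.2]
force: [-0.6, -0.2, -0.4]
gripper_width: 76.4
```

```bash
python3 - <<'E'
from h import *
avg(4,"pics/w6.png")
cv2.imwrite("pics/w56.png",np.hstack([cv2.imread(f"pics/w{i}.png")[200:420,180:470] for i in (4,5)]))
E
```

```text
t 9.03 p [551.69 140.9   43.88] yaw 68.97 F [-0.05 -0.11  0.35] T [ 0.01   0.01  -0.015] Tz [-0.032 -0.009  0.015 -0.034] w 75.9
```

View pics/w6.png

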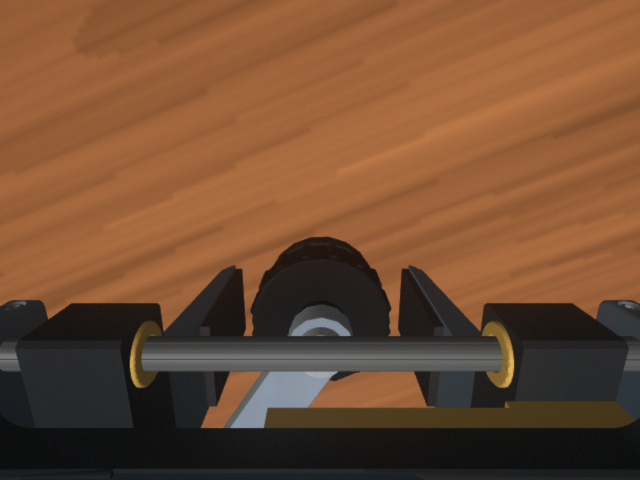

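View pics/w56.png

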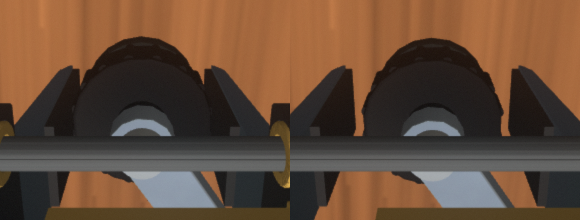

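>>> {"method": "jog_arm", "body": {
  "plan": [0,-0.05,0.03,0,0,0,0,0,0,0,0,0,0,0,0,0,0,0,0,0],
  "claw": 5.4,
  "newtons": 15
}}

```text
time_s: 9.5
ee_pos: [551.8, 140.4, 43.9]
ee_rot: [83.3, 90.0, 62.3]
force: [0.5, -1.0, 0.1]
gripper_width: 59.4
```

```bash
python3 - <<'E'
from h import *
avg(4)
E
```

```text
t 9.65 p [551.85 140.38  43.89] yaw 69.03 F [ 0.19  0.03 -0.13] T [ 0.057 -0.02  -0.037] Tz [-0.057 -0.065 -0.012 -0.014] w 59.8
```

>>> {"method": "jog_arm", "body": {
  "plan": [0.006,0,0,0.5,0.006,0,0,0.5,0.006,0,0,0.5]
}}

```text
time_s: 9.95
ee_pos: [551.9, 140.4, 43.8]
ee_rot: [32.5, 90.0, 2.4]
force: [0.1, 1.4, 1.7]
gripper_width: 59.6
```

```bash
python3 - <<'E'
from h import *
avg(4)
E
```

```text
t 10.1 p [551.86 140.38  43.77] yaw 59.97 F [0.27 0.6  0.54] T [ 0.071  0.008 -0.039] Tz [ 0.108 -0.083 -0.047 -0.132] w 59.7
```

```bash
cat > st.py <<'E'
from h import *
p,M,th,s=pose(); print("t",round(s["time_s"],2),"z",p[2].round(2),"yaw",round(th,2),"F",np.round(s["force"],1),"Tz",s["torque"][2].round(3))
E
echo ok
```

```text
ok
```

>>> {"method": "jog_arm", "body": {
  "plan": [0.005,0,0,0.5,0.005,0,0,0.5]
}}

```text
time_s: 10.32
ee_pos: [551.9, 140.3, 43.7]
ee_rot: [46.4, 90.0, 10.4]
force: [-0.7, 1.0, 1.2]
gripper_width: 59.6
```

```bash
python3 st.py
```

```text
t 10.32 z 43.69 yaw 54.0 F [-0.7  1.   1.2] Tz 0.182
```

>>> {"method": "jog_arm", "body": {
  "plan": [0.005,0,0,0.5]
}}

```text
time_s: 10.4
ee_pos: [551.9, 140.3, 43.6]
ee_rot: [37.1, 90.0, -1.9]
force: [-0.5, 1.8, 0.6]
gripper_width: 59.8
```

```bash
python3 st.py
```

```text
t 10.4 z 43.65 yaw 51.0 F [-0.5  1.8  0.6] Tz 0.183
```

>>> {"method": "jog_arm", "body": {
  "plan": [0.005,0,0,0.5]
}}

```text
time_s: 10.48
ee_pos: [551.8, 140.4, 43.6]
ee_rot: [38.9, 90.0, -3.1]
force: [0.5, 1.2, 1.7]
gripper_width: 59.8
```

```bash
python3 st.py
```

```text
t 10.48 z 43.64 yaw 48.01 F [0.5 1.2 1.7] Tz 0.16
```

>>> {"method": "jog_arm", "body": {
  "plan": [0.005,0,0,0.5]
}}

```text
time_s: 10.57
ee_pos: [551.9, 140.4, 43.6]
ee_rot: [44.7, 90.0, -0.3]
force: [0.6, 0.9, 2.2]
gripper_width: 59.6
```

```bash
python3 st.py
```

```text
t 10.57 z 43.62 yaw 45.01 F [0.6 0.9 2.2] Tz 0.214
```

>>> {"method": "jog_arm", "body": {
  "plan": [-0.015,0,0,0.3]
}}

```text
time_s: 10.65
ee_pos: [551.9, 140.4, 43.7]
ee_rot: [44.8, 90.0, -2.0]
force: [0.6, 0.5, -0.7]
gripper_width: 59.4
```

```bash
python3 st.py
```

```text
t 10.65 z 43.65 yaw 43.23 F [ 0.6  0.5 -0.7] Tz 0.154
```

>>> {"method": "jog_arm", "body": {
  "plan": [-0.015,0,0,0.3]
}}

```text
time_s: 10.73
ee_pos: [551.8, 140.4, 43.6]
ee_rot: [38.2, 90.0, -10.3]
force: [0.5, 0.2, -1.7]
gripper_width: 59.7
```

```bash
python3 st.py
```

```text
t 10.73 z 43.64 yaw 41.47 F [ 0.5  0.2 -1.7] Tz 0.195
```

>>> {"method": "jog_arm", "body": {
  "plan": [0,0,0,0.3]
}}

```text
time_s: 10.82
ee_pos: [551.9, 140.3, 43.6]
ee_rot: [37.2, 90.0, -13.1]
force: [0.8, 1.4, -1.2]
gripper_width: 59.6
```

```bash
python3 st.py
```

```text
t 10.82 z 43.62 yaw 39.67 F [ 0.8  1.4 -1.2] Tz 0.184
```

>>> {"method": "jog_arm", "body": {
  "plan": [0.005,0,0,0.25]
}}

```text
time_s: 10.9
ee_pos: [551.9, 140.3, 43.6]
ee_rot: [35.7, 90.0, -16.1]
force: [1.3, 0.7, -0.2]
gripper_width: 59.4
```

```bash
python3 st.py
```

```text
t 10.9 z 43.59 yaw 38.18 F [ 1.3  0.7 -0.2] Tz 0.218
```

>>> {"method": "jog_arm", "body": {
  "plan": [0.005,0,0,0.2]
}}

```text
time_s: 10.98
ee_pos: [551.8, 140.3, 43.6]
ee_rot: [28.8, 90.0, -24.2]
force: [0.0, 1.1, -0.4]
gripper_width: 60.0
```

```bash
python3 st.py; python3 -c "
from h import *
avg(5)"
```

```text
t 10.98 z 43.56 yaw 36.97 F [ 0.   1.1 -0.4] Tz 0.22
t 11.18 p [551.84 140.34  43.57] yaw 36.97 F [ 0.32  0.77 -0.6 ] T [ 0.063 -0.077  0.112] Tz [0.22  0.098 0.145 0.048 0.048] w 59.8
```

>>> {"method": "jog_arm", "body": {
  "plan": [0,0,0,0,0,0,0,0,0,0,0,0,0,0,0,0,0,0,0,0],
  "claw": 9.0
}}

```text
time_s: 11.65
ee_pos: [551.7, 140.3, 43.7]
ee_rot: [-165.5, 90.0, 141.4]
force: [0.2, -0.2, -0.0]
gripper_width: 89.2
```

>>> {"method": "jog_arm", "body": {
  "plan": [-1,0,0,0,-2,0,0,0,-2,0,0,0,-2.5,0,0,0,-3,0,0,0,-3,0,0,0,-2,0,0,0,-1,0,0,0,0,0,0,0]
}}

```text
time_s: 12.4
ee_pos: [552.9, 140.6, 211.6]
ee_rot: [66.9, 89.7, 13.8]
force: [-0.4, -0.1, 0.3]
gripper_width: 90.1
```

```bash
python3 - <<'E'
from h import *
goto(502,-328,200,80)
s=env.state()
cv2.imwrite("pics/w7.png",env.grab_frame("wrist")[:,:,::-1])
cv2.imwrite("pics/sc7.png",env.grab_frame("scene")[:,:,::-1])
cv2.imwrite("pics/sd7.png",env.grab_frame("side")[:,:,::-1])
a=cv2.imread("pics/scene0.png");b=cv2.imread("pics/sc7.png")
c=[cv2.resize(x[210:330,250:390],None,fx=2.8,fy=2.8) for x in(a,b)]; cv2.imwrite("pics/cmp7.png",np.hstack(c))
E
```

```text
now [552.9 140.6 211.6] yaw 36.9 j [ 13.1  18.8  93.    0.   67.9 -23.8] F [-0.4 -0.1  0.3] Tq [-0.105 -0.028 -0.   ] w 90.1 t 12.4
shift cm tool [  1.072 -32.24   34.385] len 47.15 turn units -7.18
```

View pics/w7.png

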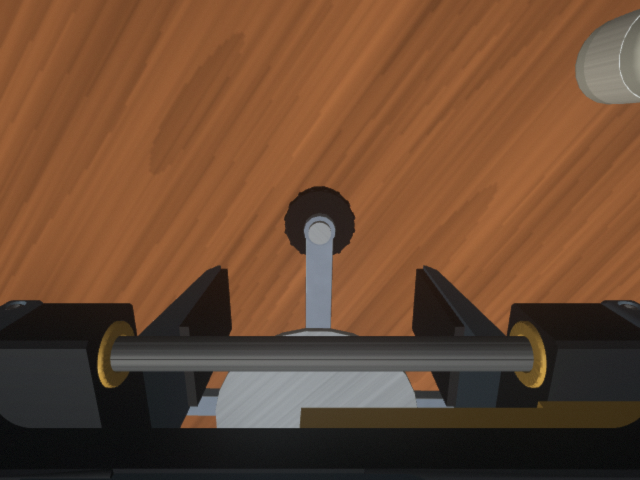

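View pics/sd7.png

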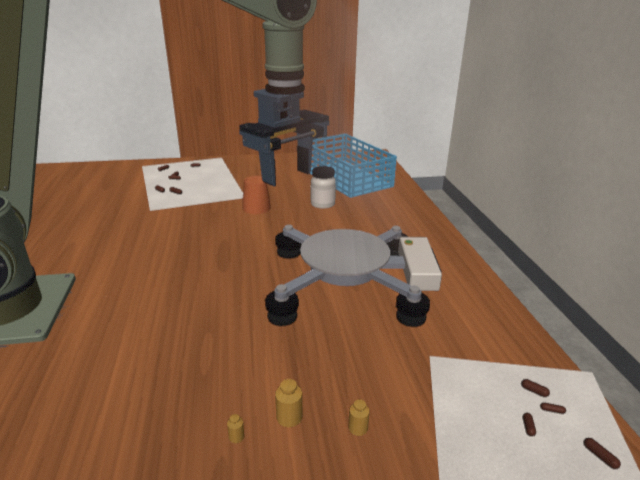

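>>> {"method": "jog_arm", "body": {
  "plan": [0,-1.15,1.23,0,0.08,-2.3,2.457,0,0.08,-2.3,2.457,0,0.08,-2.3,2.457,0,0.08,-2.3,2.457,0,0.08,-2.3,2.457,0,0.08,-2.3,2.457,0,0.08,-2.3,2.457,0,0.08,-2.3,2.457,0,0.08,-2.3,2.457,0,0.08,-2.3,2.457,0,0.08,-2.3,2.457,0],
  "claw": 9.0
}}

```text
time_s: 13.55
ee_pos: [508.9, -245.7, 197.7]
ee_rot: [-156.0, 89.8, 151.0]
force: [0.3, 0.1, -0.2]
gripper_width: 90.0
```

>>> {"method": "jog_arm", "body": {
  "plan": [0.08,-2.3,2.457,0,0.08,-2.3,2.457,0,0,-1.15,1.23,0,0,0,0,-0.9,0,0,0,-0.9,0,0,0,-0.9,0,0,0,-0.9,0,0,0,-0.9,0,0,0,-0.9,0,0,0,-0.9,0,0,0,-0.9,0,0,0,0]
}}

```text
time_s: 14.55
ee_pos: [500.4, -327.6, 196.0]
ee_rot: [154.5, 89.8, 144.7]
force: [0.2, 1.1, -1.0]
gripper_width: 90.1
```

```bash
python3 - <<'E'
from h import *
env.grab_frame("wrist"); goto(502,-328,200,80)
s=env.state(); im=env.grab_frame("wrist"); np.save("s8.npy",s,allow_pickle=True)
cv2.imwrite("pics/w8.png",im[:,:,::-1]); C=cam("wrist",s); print(proj(C,(502,-328,66)),proj(C,(502,-328,0)))
E
```

```text
now [ 500.5 -327.7  196.3] yaw 80.0 j [ -34.3   22.1   90.2    0.    67.9 -114.4] F [-0.1 -0.7  0.2] Tq [0.049 0.061 0.008] w 90.1 t 14.6
shift cm tool [-0.373 -0.004  0.15 ] len 0.4 turn units 0.01
[321.76902478 241.09717898] [321.53231624 220.97604981]
```

View pics/w8.png

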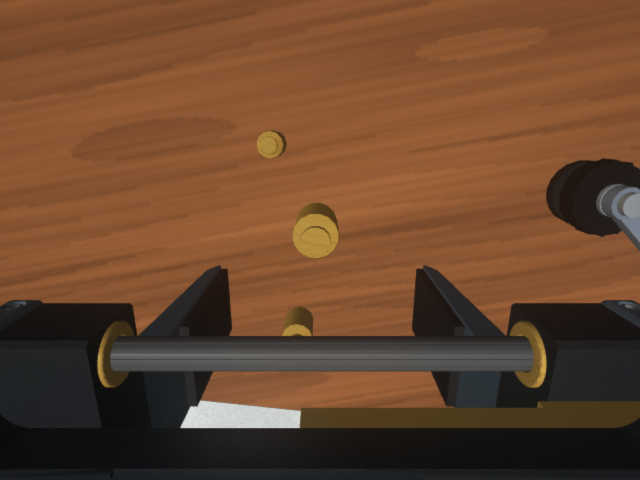

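>>> {"method": "jog_arm", "body": {
  "plan": [1,-0.2,-0.02,0,2,-0.27,-0.03,0,2.5,0,0,0,2.5,0,0,0,1.5,0,0,0,0.5,0,0,0,0,0,0,0]
}}

```text
time_s: 15.23
ee_pos: [498.8, -332.1, 96.0]
ee_rot: [154.8, 89.8, 144.9]
force: [0.4, -0.1, -0.3]
gripper_width: 90.0
```

```bash
python3 - <<'E'
from h import *
env.grab_frame("wrist"); goto(502,-328,36,80)
s=env.state(); im=env.grab_frame("wrist"); np.save("s9.npy",s,allow_pickle=True)
cv2.imwrite("pics/w9.png",im[:,:,::-1]); C=cam("wrist",s)
b=im[:,:,::-1]; h=cv2.cvtColor(np.ascontiguousarray(b),cv2.COLOR_BGR2HSV); m=cv2.inRange(h,np.array((17,120,50)),np.array((32,255,255)))
k,_,st,ce=cv2.connectedComponentsWithStats(m)
for i in range(1,k):
    if st[i,4]>150: print(st[i],ce[i].round(1))
# tool y of u at depth of tool x (z=40)
f=C[0]
for u in (310,315,320): 
    p=onz(C,u,300,48); d=pose(s)[1].T@(p-np.array(s["ee_pos"])); print(u,d.round(1))
E
```

```text
now [ 499.7 -332.6   97.6] yaw 80.1 j [ -34.8   27.3   97.3    0.    55.4 -114.9] F [-0.3  0.7  1.1] Tq [-0.027 -0.003  0.015] w 90.1 t 15.2833
shift cm tool [6.157 0.494 0.154] len 6.18 turn units 0.02
[ 237  131   43   40 1336] [257.7 149.8]
[ 288  230   68   87 4467] [321.8 273.6]
[  97  321   37   67 1191] [110.9 354.4]
[ 509  321   38   67 1234] [531.8 354.3]
[ 275  372  365   57 9245] [442.3 412.4]
310 [49.5 -7.  12.4]
315 [49.6 -4.2 12.4]
320 [49.6 -1.4 12.4]
```

View pics/w9.png

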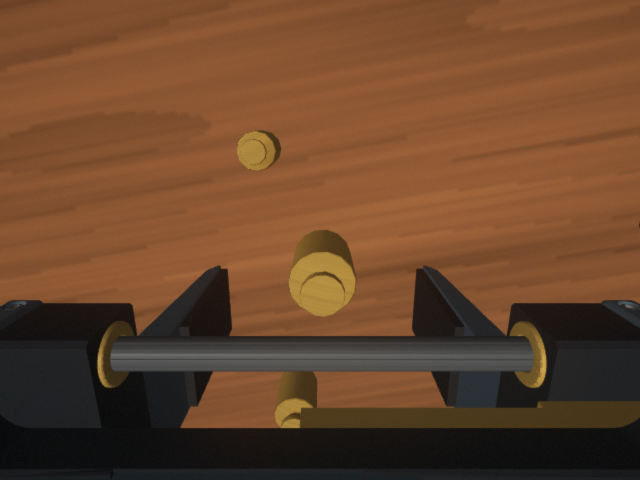

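>>> {"method": "jog_arm", "body": {
  "plan": [1,0,0.1,0,2,0,0,0,2,0,0,0,0.8,0,0,0,0.2,0,0,0,0,0,0,0]
}}

```text
time_s: 15.83
ee_pos: [501.1, -333.0, 38.2]
ee_rot: [87.5, 90.0, 77.7]
force: [0.1, -0.1, -0.8]
gripper_width: 90.2
```

```bash
python3 - <<'E'
from h import *
avg(3,"pics/w10.png")
E
```

```text
t 15.93 p [ 501.4  -333.21   38.78] yaw 80.14 F [0.07 0.07 0.26] T [ 0.024  0.02  -0.019] Tz [-0.065  0.039 -0.03 ] w 89.9
```

View pics/w10.png

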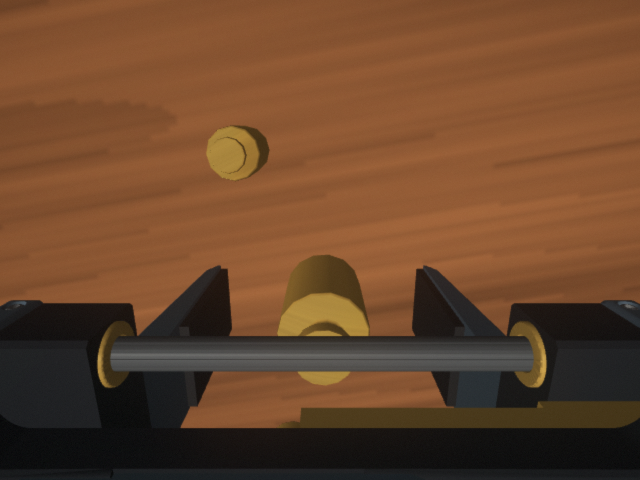

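>>> {"method": "jog_arm", "body": {
  "plan": [0,0,0,0,0,0,0,0,0,0,0,0,0,0,0,0,0,0,0,0,0,0,0,0,0,0,0,0,0,0,0,0],
  "claw": 3.0,
  "newtons": 25
}}

```text
time_s: 16.65
ee_pos: [500.9, -332.9, 38.2]
ee_rot: [99.3, 90.0, 89.5]
force: [-0.5, 0.3, 0.2]
gripper_width: 39.9
```

```bash
python3 - <<'E'
from h import *
avg(3)
E
```

```text
t 16.75 p [ 500.9  -332.74   38.18] yaw 80.14 F [0.02 0.53 0.45] T [ 0.055 -0.006  0.003] Tz [ 0.023  0.018 -0.032] w 37.5
```

>>> {"method": "jog_arm", "body": {
  "plan": [-0.3,0,0,0,-1,0,0,0,-2,0,0,0,-2.5,0,0,0,-2.5,0,0,0,-2.5,0,0,0,-2,0,0,0,-1,0,0,0,0,0,0,0]
}}

```text
time_s: 17.55
ee_pos: [501.8, -333.6, 178.9]
ee_rot: [-25.3, 89.7, -35.2]
force: [-0.4, -0.5, -5.3]
gripper_width: 37.2
```

```bash
python3 - <<'E'
from h import *
avg(4,"pics/w11.png"); goto(652,5.5,175,80)
E
```

```text
t 17.7 p [ 500.74 -332.83  176.43] yaw 80.14 F [-0.28  0.31 -5.52] T [ 0.009  0.02  -0.003] Tz [-0.009  0.014 -0.014 -0.004] w 37.4
now [ 499.9 -332.2  174.3] yaw 80.1 j [ -34.7   23.3   91.7    0.    65.2 -114.9] F [ 0.2  0.2 -5.5] Tq [0.021 0.002 0.035] w 37.4 t 17.75
shift cm tool [-0.042 35.875  9.206] len 37.04 turn units 0.02
```

View pics/w11.png

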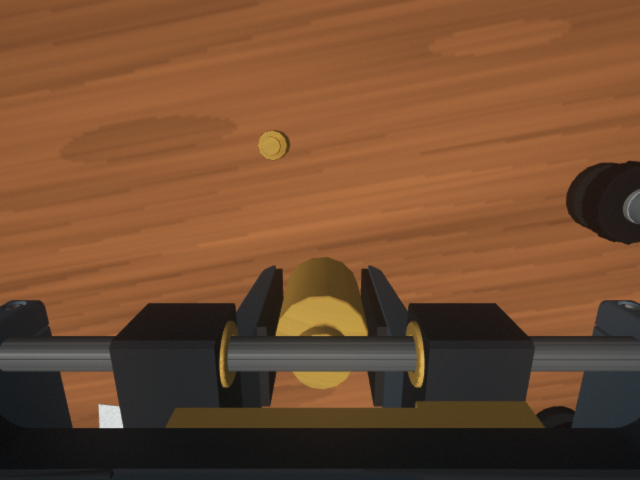

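>>> {"method": "jog_arm", "body": {
  "plan": [0,0.74,0.19,0,0,1.49,0.38,0,0,2.97,0.758,0,0,2.97,0.758,0,0,2.97,0.758,0,0,2.97,0.758,0,0,2.97,0.758,0,0,2.97,0.758,0,0,2.97,0.758,0,0,2.97,0.758,0,0,2.97,0.758,0,0,2.97,0.758,0]
}}

```text
time_s: 18.75
ee_pos: [635.7, -30.0, 174.9]
ee_rot: [177.1, 89.9, 167.3]
force: [0.6, -0.5, -4.0]
gripper_width: 37.5
```

>>> {"method": "jog_arm", "body": {
  "plan": [0,1.49,0.38,0,0,1.49,0.38,0,0,0.74,0.19,0,0,0,0,0,0,0,0,0]
}}

```text
time_s: 19.17
ee_pos: [651.1, 2.2, 175.8]
ee_rot: [-138.3, 89.9, -148.2]
force: [0.0, -0.5, -4.9]
gripper_width: 37.3
```

```bash
python3 - <<'E'
from h import *
avg(4,"pics/w12.png"); goto(651.5,3,120,80)
a=env.grab_frame("scene")[:,:,::-1]; cv2.imwrite("pics/sc12.png",cv2.resize(a[190:350,240:400],None,fx=3.5,fy=3.5,interpolation=cv2.INTER_CUBIC))
E
```

```text
t 19.32 p [651.09   1.69 176.04] yaw 80.1 F [-0.63 -0.2  -4.94] T [-0.003  0.026  0.001] Tz [ 0.027 -0.016 -0.013  0.003] w 37.7
now [651.2   1.5 176.3] yaw 80.1 j [ -0.9  27.5  84.3  -0.   68.2 -80.9] F [-0.3 -0.1 -3.9] Tq [-0.016  0.023  0.042] w 37.6 t 19.3667
shift cm tool [5.632 0.152 0.007] len 5.63 turn units 0.01
```

View pics/w12.png

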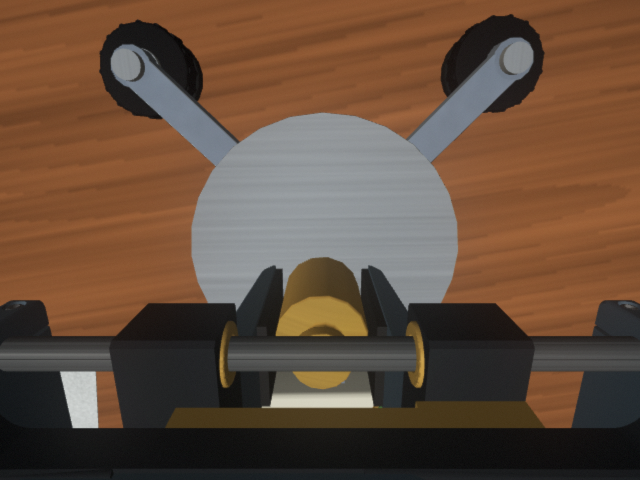

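View pics/sc12.png

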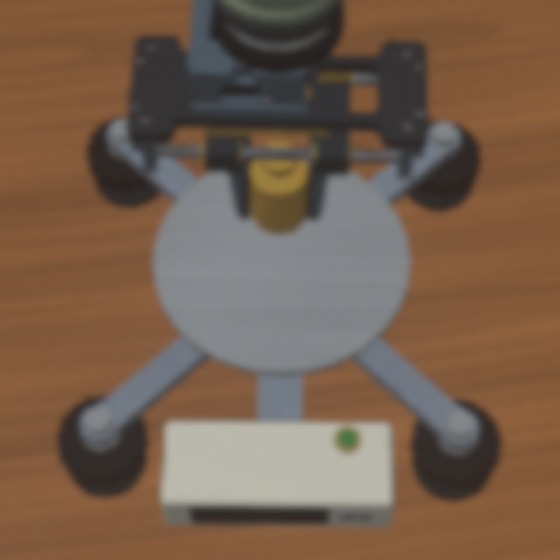

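```bash
python3 - <<'E'
from h import *
s=env.state(); s=dict(s); s["ee_pos"]=np.array([651.09,1.69,176.04]); C=cam("wrist",s)
im=cv2.imread("pics/w12.png"); h=cv2.cvtColor(im,cv2.COLOR_BGR2HSV)
m=cv2.inRange(h,np.array((0,0,90)),np.array((180,70,255)))
pts=[]
for v in range(122,250,6):
    # edges of the grey run through column 322 outward
    row=m[v]; 
    l=322
    while l>0 and row[l]: l-=1
    r=322
    while r<639 and row[r]: r+=1
    pts+= [(l+.5,v),(r-.5,v)]
P=np.array([onz(C,*p,79)[:2] for p in pts])
from scipy.optimize import least_squares
f=least_squares(lambda q:np.hypot(*(P-q[:2]).T)-90,[650,3],loss="soft_l1",f_scale=1)
print(f.x,np.round(np.hypot(*(P-f.x[:2]).T)-90,1))
for p in [(127,64),(517,56)]: print(onz(C,*p,68).round(1))
E
```

```text
[652.15447658   2.6222304 ] [-0.3 -0.3  0.1  0.1 -0.3 -0.4 -0.2 18.8 17.2 13.9 11.8  8.5  6.8  3.5
  1.8 -0.2  0.2  0.1 -0.3 -0.3 -0.6 -0.6 -0.6 -0.6 -0.5 -0.4 -0.7 -0.6
 -0.6 -0.6 -1.  -1.  -0.6 -0.5 -0.6 -0.5 -0.5 -1.  -0.7 -1.2 -1.5 -0.6
 -0.7 -0.5]
[514.5 -95.5  68. ]
[551.4 139.6  68. ]
```

>>> {"method": "jog_arm", "body": {
  "plan": [0.5,0.05,0.05,0,1,0.05,0.04,0,1,0,0,0,1,0,0,0,1,0,0,0,0.5,0,0,0,0.3,0,0,0,0,0,0,0,0,0,0,0]
}}

```text
time_s: 20.17
ee_pos: [652.9, 3.6, 123.3]
ee_rot: [17.2, 90.0, 7.4]
force: [-1.4, 0.3, -5.3]
gripper_width: 37.1
```

```bash
python3 - <<'E'
from h import *
avg(4)
a=env.grab_frame("side")[:,:,::-1]; cv2.imwrite("pics/sd13.png",cv2.resize(a[160:340,240:450],None,fx=3,fy=3,interpolation=cv2.INTER_CUBIC))
E
```

```text
t 20.32 p [653.03   3.63 123.7 ] yaw 80.15 F [-0.1  -0.03 -4.84] T [ 0.017 -0.01  -0.002] Tz [ 0.016 -0.034 -0.013  0.022] w 37.6
```

View pics/sd13.png

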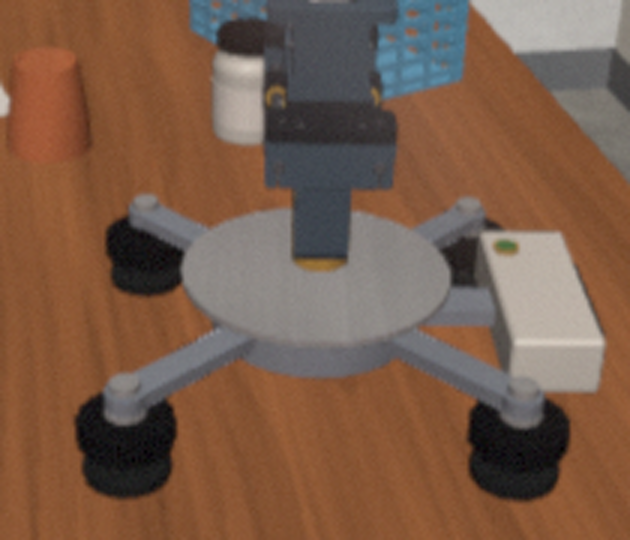

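>>> {"method": "jog_arm", "body": {
  "plan": [0.15,-0.05,-0.03,0,0.15,-0.05,-0.03,0,0.15,0,0,0,0.05,0,0,0,0.04,0,0,0,0,0,0,0]
}}

```text
time_s: 20.92
ee_pos: [651.8, 2.7, 117.7]
ee_rot: [167.6, 90.0, 157.7]
force: [0.3, 0.1, -4.7]
gripper_width: 37.4
```

```bash
python3 -c "
from h import *
avg(3)"
```

```text
t 21.02 p [651.86   2.74 117.75] yaw 80.15 F [ 0.34 -0.13 -5.13] T [ 0.039  0.026 -0.002] Tz [ 0.025 -0.023 -0.009] w 37.0
```

>>> {"method": "jog_arm", "body": {
  "plan": [0.04,0,0,0,0.03,0,0,0,0,0,0,0]
}}

```text
time_s: 21.32
ee_pos: [651.8, 2.7, 117.1]
ee_rot: [125.6, 90.0, 115.7]
force: [0.4, 0.3, -5.3]
gripper_width: 37.4
```

```bash
python3 -c "
from h import *
avg(3)"
```

```text
t 21.42 p [651.84   2.74 117.1 ] yaw 80.14 F [ 0.26  0.15 -5.5 ] T [ 0.004  0.028 -0.005] Tz [ 0.031 -0.023 -0.023] w 37.6
```

>>> {"method": "jog_arm", "body": {
  "plan": [0.03,0,0,0,0.02,0,0,0,0,0,0,0]
}}

```text
time_s: 21.72
ee_pos: [652.0, 2.7, 116.9]
ee_rot: [17.2, 90.0, 7.3]
force: [-0.5, 0.3, -3.6]
gripper_width: 37.2
```

```bash
python3 -c "
from h import *
avg(3)"
```

```text
t 21.82 p [651.95   2.72 116.87] yaw 80.15 F [-0.69 -0.15 -3.58] T [0.011 0.091 0.018] Tz [ 0.039 -0.026  0.041] w 37.7
```

>>> {"method": "jog_arm", "body": {
  "plan": [0.03,0,0,0,0.02,0,0,0,0,0,0,0]
}}

```text
time_s: 22.12
ee_pos: [652.0, 2.7, 116.8]
ee_rot: [17.7, 90.0, 7.9]
force: [-2.4, -0.0, 1.1]
gripper_width: 37.5
```

```bash
python3 -c "
from h import *
avg(3)"
```

```text
t 22.22 p [651.97   2.73 116.83] yaw 80.14 F [-1.79 -0.23  1.86] T [-0.033  0.349 -0.032] Tz [-0.032 -0.025 -0.04 ] w 37.4
```

>>> {"method": "jog_arm", "body": {
  "plan": [-0.02,0,0,0,0,0,0,0]
}}

```text
time_s: 22.43
ee_pos: [652.0, 2.7, 116.8]
ee_rot: [19.5, 90.0, 9.7]
force: [-2.6, 0.5, 3.3]
gripper_width: 37.2
```

>>> {"method": "jog_arm", "body": {
  "plan": [0,0,0,0,0,0,0,0,0,0,0,0,0,0,0,0],
  "claw": 4.4
}}

```text
time_s: 22.77
ee_pos: [652.1, 2.7, 116.1]
ee_rot: [21.4, 90.0, 11.6]
force: [-0.1, 0.8, -0.2]
gripper_width: 44.2
```

>>> {"method": "jog_arm", "body": {
  "plan": [0,0,0,0,0,0,0,0,0,0,0,0,0,0,0,0],
  "claw": 8.5
}}

```text
time_s: 23.1
ee_pos: [651.9, 2.7, 116.3]
ee_rot: [83.3, 90.0, 73.4]
force: [0.1, 0.4, 0.4]
gripper_width: 67.7
```

```bash
python3 -c "
from h import *
avg(3,'pics/w14.png')"
```

```text
t 23.2 p [651.89   2.74 116.31] yaw 80.14 F [-0.38 -0.09  0.12] T [ 0.003 -0.024 -0.022] Tz [-0.009 -0.066  0.008] w 75.7
```

View pics/w14.png

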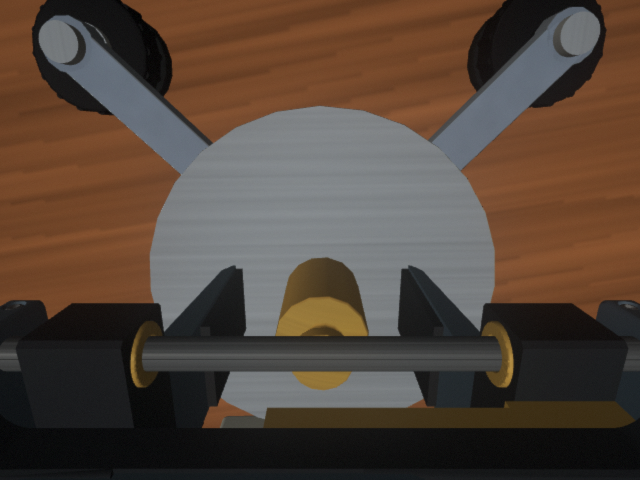

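Weight stands upright between the open fingers (~(322, 320)). Rise straight up and check.

>>> {"method": "jog_arm", "body": {
  "plan": [-0.5,0,0,0,-1,0,0,0,-2,0,0,0,-2,0,0,0,-2.5,0,0,0,-2.5,0,0,0,-2,0,0,0,-1,0,0,0,0,0,0,0],
  "claw": 9.0
}}

```text
time_s: 24.0
ee_pos: [653.1, 2.7, 255.0]
ee_rot: [9.9, 89.6, 0.1]
force: [0.1, 0.5, 0.5]
gripper_width: 89.9
```

>>> {"method": "jog_arm", "body": {
  "plan": [0,0,-1,0,0,0,-2,0,0,0,-2,0,0,0,-2,0,0,0,-2,0,0,0,-1,0,0,0,0,0,0,0,0,0]
}}

```text
time_s: 24.67
ee_pos: [553.6, 19.8, 251.1]
ee_rot: [3.0, 90.0, -6.8]
force: [-0.2, -0.3, -0.0]
gripper_width: 89.9
```

```bash
python3 - <<'E'
from h import *
avg(3,'pics/w15.png')
for n,(y0,y1,x0,x1) in (("scene",(200,340,150,390)),("side",(150,450,200,460))):
    a=np.ascontiguousarray(env.grab_frame(n)[:,:,::-1]); cv2.imwrite(f"pics/{n}15f.png",a)
    k=3.2 if n=="scene" else 2; cv2.imwrite(f"pics/{n}15.png",cv2.resize(a[y0:y1,x0:x1],None,fx=k,fy=k,interpolation=cv2.INTER_CUBIC))
E
```

```text
t 24.77 p [554.02  19.75 251.08] yaw 80.15 F [0.27 0.07 0.07] T [ 0.027 -0.013  0.006] Tz [-0.024  0.029  0.012] w 89.8
```

View pics/scene15.png

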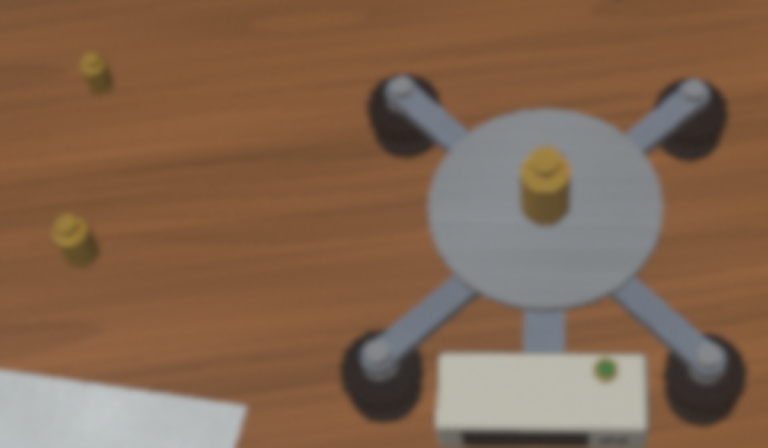

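View pics/side15.png

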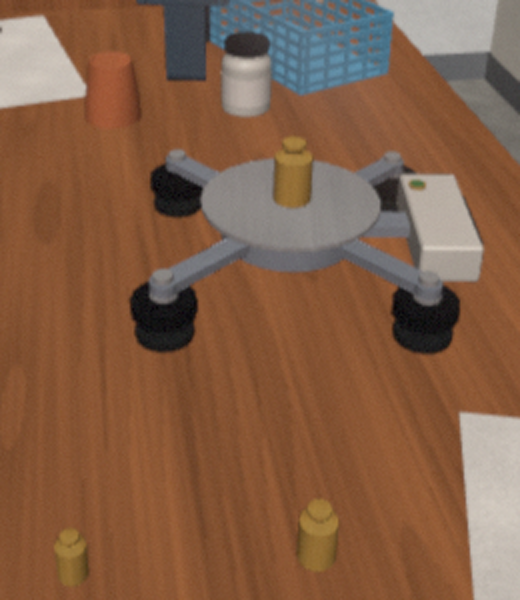

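View pics/w15.png

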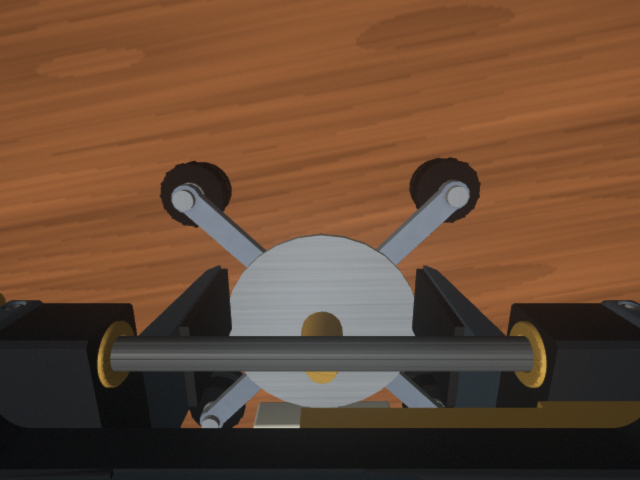

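```bash
python3 - <<'E'
from h import *
a=cv2.imread("pics/scene0.png");b=cv2.imread("pics/scene15f.png")
d=cv2.absdiff(a,b).max(2); print("cup/jar diff",d[185:280,430:495].max(),"w200",d[262:288,162:185].max(),"w100",d[212:228,172:184].max(), "console",d[308:342,285:355].max())
print(env.state()["time_s"],env.job_done())
E
```

```text
cup/jar diff 5 w200 4 w100 5 console 11
the job is handed in; nothing more can be done
24.9167 None
```

I turned the slack foot down until it bears on the bench, then stood the 500 g weight upright in the middle of the pan. I handed the job in at about 25 s, with the robot clear of everything.

**Foot:** I turned the knob about 1.7 rad clockwise from above in two strokes. Turning in the air took about 0.08 N m. From the rise in vertical force and torque I put first touch about 1.1 rad in, so I turned roughly 0.6 rad past it. The moment at the end was about 0.21–0.22 N m, well short of the 0.3 N m at which the other near foot lifts.

**Disagreement:** the two measures of the load do not quite match. The angle past touch (0.55–0.65 rad) suggests slightly under an even share, while the torque suggests even or slightly over (0.7–0.85 rad). I stopped between them. I had no direct check of the share on each foot, and did not re-measure it after release.

**Weight:** I set it down gently, with about 2–3 N of extra press, and let go about 0.3 mm from the pan centre I had measured. The last pictures show it upright in the middle.

**Surroundings:** comparing scene pictures from before and after shows no visible change at the scale's console or at the cup, the jar and the two smaller weights.

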